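# Stack the fittings tray on its mate and latch it

## Task

Pick up the orange fittings tray by its black handle and stack it on the blue tray in the bench dock, feeling gently for the place where its four lugs drop into the blue tray's sockets until it sits fully home and level. Then swing the red-posted turn latch all the way over the tray's lip to lock it, and let go. Keep the tray upright, never drop or force it, and leave the other things on the bench alone.

Things in the scene. Friction and masses are not known exactly. Their poses are not given: they have to be found in the camera images.
- tray_handle (a point): Centre of the black handle bar of the loose orange tray; x along the tray, y across, z up. Bar 160 long (x), 14 wide (y), 16 tall; its centre is 87 mm above the tips of the tray's lugs, on which it stands on the bench at first. Steel posts at x +-75 carry it; 29 mm is free below the bar. Mass 0.5 to 0.8 kg, balanced under the handle.
- tray_base (a point): Centre of the orange tray's base, level with the underside of its base plate, 10 mm above the lug tips; axes as the handle. Plate 200 x 140 x 8; walls 190 x 104 rising to 50 above the lug tips, so an 18 wide lip runs along each long side. Four black round lugs, 14 diameter, 10 long, last 3 mm tapering to 11, at x +-70, y +-56. Same after half a turn.
- dock: Steel rail plate fixed to the bench, carrying the blue tray. Origin on the bench; x along the rails, y across towards the latch, z up. The blue tray is held fast by friction on the rails where it was last pushed: its centre is at y = 0 and anywhere from x = +5 to +40 mm in this frame; this is not measured.
- dock_top (a point): Point 50 mm above the dock's origin, at the height of the blue tray's flange tops. Blue tray 240 (x) x 140 (y), flanges 28 wide along the long sides, with four square sockets 16.5 wide at x +-70, y +-56 from the blue tray's own centre. Over them the lugs drop 10 mm; handle centre 137 mm above the bench with the lugs on the flanges, 127 fully home.
- latch (a joint): Turn latch, rad. 0 to 0.15 at the start: open, tail along the dock's +x. Turns counter-clockwise from above to its stop at 1.5: tail away from the trays, nose over the orange lip. Axis at dock x 0, y 90 mm; bar 14 wide, underside 60 mm above the bench, 2 mm over the lip of a tray fully home; a tray not home is in its way. About 2 N at the post turns it.
- latch_post (a point): Red upright thumb post on the latch's tail, 12 mm diameter, 36 tall (66 to 102 mm above the bench), 45 mm from the latch's axis; the point is 84 mm above the bench, half-way up.
- pliers: Pliers with red handles, loose, about 170 x 70 x 20, lying on the bench; leave alone.
- ubend: Bent copper tube, loose, about 150 x 90 x 12, lying on the bench; leave alone.
- union: Brass pipe union, loose, 36 diameter, 52 tall, standing on the bench; leave alone.

How it is judged:
By the outcome, as a careful person would: the job done as asked, in the order asked, and still so for the second after the job is handed in, with the robot touching nothing.
It also fails if it takes over 72 s, if anything falls off the work surface, if the arm or the gripper's body presses on something with over 40 N, if the wrist force passes 120 N, or if a joint passes its speed limit or range.

## Robot

A 7-joint arm with a two-finger parallel gripper is mounted at the origin on the work surface. World frame = base frame: x ahead of the robot, y to its left, z up, the work surface at z = 0. Lengths are in mm, angles in rad, forces in N, time in s.
With the tool pointing down it reaches from about 425 to 925 mm from the base axis. Payload 6.8 kg.
Tool frame: the origin (TCP) lies on the front face of the gripper's body, between the roots of the fingers; the fingertips stand 73 mm ahead of it and the grasp point (between the pads) lies 54 mm ahead of it; z points along the fingers, y is the line along which they close (so a half turn about z gives the same grasp; the last joint's range is limited). The gripper opens to 85 mm and grips with 20 to 120 N. Pads are 22 mm wide; open, the fingers measure 114 mm over their backs; the gripper's body (76 mm by 85 mm) begins 54 mm behind the grasp point. The pads swing forward as they close: fully open they stand 13 mm farther back than shut.
Start: joints at [-1.388, 0.477, 0.022, 1.555, -0.011, 1.109, -0.083], TCP at [193.532, 646.677, 303.908] pointing down, gripper open.
Joint ranges: [-2.96, 2.96], [-0.34, 2.1], [-1.41, 1.46], [0.24, 2.44], [-1.37, 4.51], [0.17, 1.92], [-2.96, 2.96]. Speed limits (rad/s): [2.39, 2.39, 3.14, 3.14, 3.14, 3.14, 3.14].

## Interface

Orientations are given as [roll, pitch, yaw] about the fixed x, y, z axes, in that order (R = Rz(yaw) Ry(pitch) Rx(roll)).
In Python, from station import ctrl gives the robot as it stands.
- The arm moves only by the shell command python3 -m jog 'ROWS'. ROWS is JSON, a list of rows, each a list of 5 numbers: the closure, from 0 (fully open) to 1 (shut), then the shift along the world's x, y, z in cm, then the turn about the world's z in degrees. A call has 1 to 10 rows; each row is the pose to reach, as a shift and turn from the pose commanded when the call began; what a row does not reach only later rows make up. A row lasts 1/8 s, in which the tool goes at most 62.5 mm and 10.7 degrees, less where a joint would pass 70% of its speed; a pose out of reach is approached as far as the arm can. A call with a gripper value outside its range is refused whole. The fingers move at their own pace and stop on an object; the grip force is fixed at half the most. Time passes only in rows, so rows that repeat a pose let the fingers close. It gives the time, the measured TCP pose, the force, the opening and the grip force at its end, in the units of the state.
- ctrl.observe(): the state, without advancing time (a new reading comes with each control period).
- ctrl.read_camera(name): name is "scene" or "top"; returns a dict with "pixels" (400x640x3 uint8, red, green, blue), "K" (3x3 intrinsics, pixels), "pose" (4x4, takes a point from camera to world coordinates). Camera axes: x right, y up, looking along -z (the intrinsics and any distortion apply to the point x, -y, -z); pixel columns grow to the right and rows downward; lengths in mm; the calibration is good to about 2 mm. A picture is of the moment at which its call begins. There is no depth.
- ctrl.job_done(): hands the job in; it is judged then, once.
The state is a dict: "time": time; "q": joint angles; "qd": joint speeds; "tau": joint torques, N m; "tcp_pos": TCP position; "ee_rot": TCP orientation; "force": force on the tool from outside, world axes, zero at the start; "torque": the same for the moment, N m; "grip_width": finger opening in mm; "grip_force": force on a finger pad.
Only numpy, scipy, OpenCV 4.12 (cv2) and the standard library are available. Lean on these libraries where they do the work, as an engineer would, in place of code of your own. Each camera call takes 0.05 s, during which the arm holds its last target. There are 200 camera calls.

## Working session

There is one attempt and no reset: what is moved stays moved. The work goes in short steps, Python scripts to look and compute and a shell command to move; the robot and the scene stay as the last step left them, time stands still between calls to the robot, and variables do not carry over. Pictures are saved under pics/ and viewed, at most 10 in all, crops included, and the job is handed in when it is done.

```bash
mkdir -p pics; ls; python3 - <<'E'
from station import ctrl
import cv2,numpy as np
s=ctrl.observe();print({k:np.round(v,3) for k,v in s.items()})
for n in("scene","top"):
    c=ctrl.read_camera(n);cv2.imwrite(f"pics/{n}0.png",c["pixels"][:,:,::-1]);print(n,np.round(c["K"],1),np.round(c["pose"],3),[k for k in c])
E
```

```text
pics
{'time': np.float64(0.0), 'q': array([-1.388,  0.478,  0.022,  1.556, -0.012,  1.109, -0.083]), 'qd': array([-0.001, -0.001, -0.001, -0.002, -0.001, -0.   ,  0.001]), 'tau': array([-0.0000e+00, -5.9648e+01,  1.6080e+00, -2.8118e+01,  1.2000e-02,
        1.0000e-02,  0.0000e+00]), 'tcp_pos': array([193.403, 646.23 , 302.945]), 'ee_rot': array([-3.14 ,  0.   ,  2.851]), 'force': array([0.321, 0.394, 0.296]), 'torque': array([-0.01 , -0.025, -0.013]), 'grip_force': np.float64(0.0), 'grip_width': np.float64(85.443)}
scene [[386.5   0.  319.2]
 [  0.  386.5 192.1]
 [  0.    0.    1. ]] [[ 3.30000e-02 -8.83000e-01  4.68000e-01  9.91074e+02]
 [ 9.99000e-01  3.40000e-02 -5.00000e-03 -7.25500e+00]
 [-1.10000e-02  4.68000e-01  8.84000e-01  7.68249e+02]
 [ 0.00000e+00  0.00000e+00  0.00000e+00  1.00000e+00]] ['pixels', 'K', 'pose']
top [[491.5   0.  318. ]
 [  0.  491.5 201.2]
 [  0.    0.    1. ]] [[-2.000000e-02  9.920000e-01 -1.260000e-01  4.440220e+02]
 [-1.000000e+00 -2.000000e-02 -4.000000e-03 -4.955000e+00]
 [-6.000000e-03  1.260000e-01  9.920000e-01  1.268334e+03]
 [ 0.000000e+00  0.000000e+00  0.000000e+00  1.000000e+00]] ['pixels', 'K', 'pose']
```

View pics/top0.png

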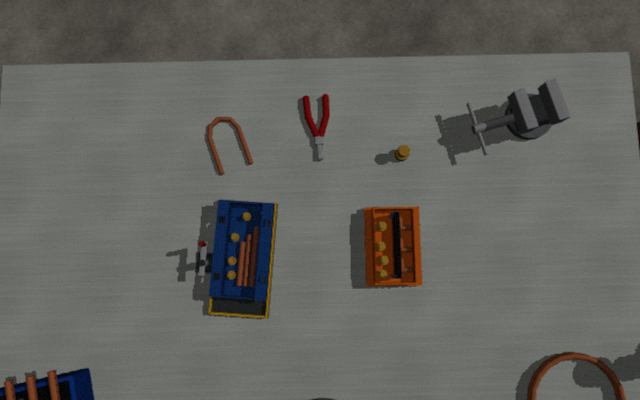

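View pics/scene0.png

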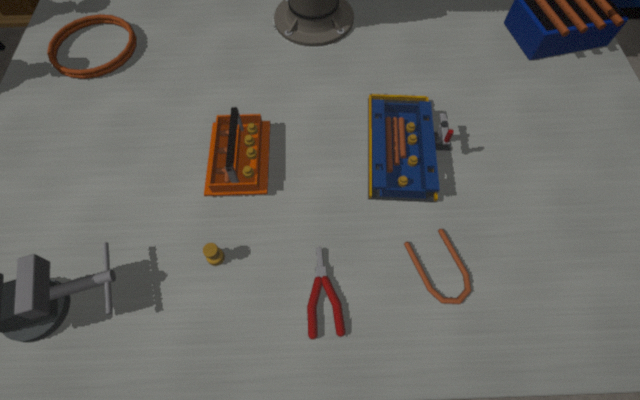

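The top view shows the orange tray at about (393,246) with its black bar at x≈397. The blue tray is at about (245,250), its latch at (202,258) and the red post at (202,243). The yellow-edged dock reaches down to row 317. Next I'll enlarge the trays.

```bash
cat > h.py <<'E'
import cv2,numpy as np
def ray(c,u,v):
    K,T=np.array(c["K"]),np.array(c["pose"])
    d=np.linalg.inv(K)@[u,v,1]; d=T[:3,:3]@[d[0],-d[1],-d[2]]
    return T[:3,3],d
def onz(c,uv,z):
    o,d=ray(c,*uv); return (o+d*(z-o[2])/d[2])
def two(c1,a,c2,b):
    o,d=ray(c1,*a);p,e=ray(c2,*b)
    s,t=np.linalg.lstsq(np.c_[d,-e],p-o,rcond=None)[0]
    A,B=o+s*d,p+t*e
    return (A+B)/2,np.linalg.norm(A-B)
def proj(c,P):
    K,T=np.array(c["K"]),np.array(c["pose"]); x=T[:3,:3].T@(np.array(P)-T[:3,3]); q=K@[x[0],-x[1],-x[2]]; return q[:2]/q[2]
E
python3 - <<'E'
from station import ctrl
import cv2,numpy as np
a=cv2.imread("pics/top0.png");b=cv2.imread("pics/scene0.png")
A=cv2.resize(a[190:325,175:285],None,fx=3.6,fy=3.6,interpolation=cv2.INTER_CUBIC)
B=cv2.resize(b[85:210,355:465],None,fx=3.6,fy=3.6,interpolation=cv2.INTER_CUBIC)
B=cv2.copyMakeBorder(B,0,A.shape[0]-B.shape[0],0,0,cv2.BORDER_CONSTANT)
cv2.imwrite("pics/z1.png",np.clip(np.hstack([A,B])*1.6,0,255).astype(np.uint8))
E
```

```text
(no output)
```

View pics/z1.png

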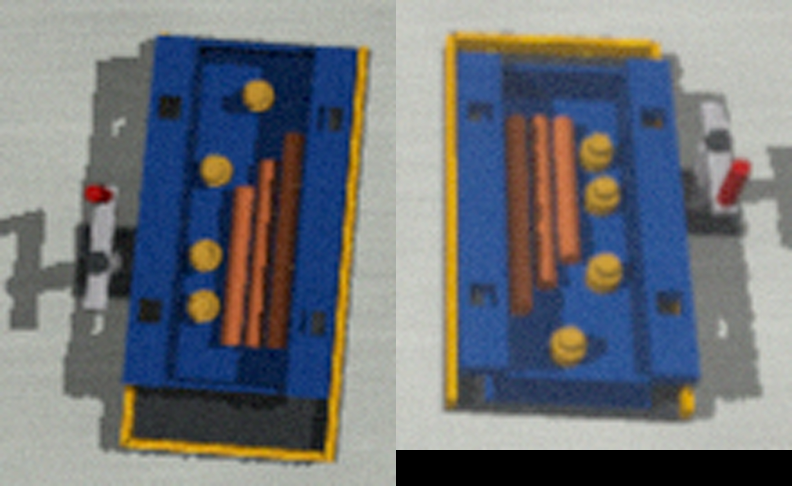

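Enlarged, all four sockets show in both views. In the top crop they are at (169,107), (330,118), (148,310) and (316,322), and the latch tail points along +x. I'll locate the sockets, handle and post.

```bash
cat > m.py <<'E'
from station import ctrl
from h import *
import sys
cs=[ctrl.read_camera(n) for n in("top","scene")]
im=[c["pixels"][:,:,::-1].copy() for c in cs]
def dark(k,u,v,r=6):
    g=im[k].astype(float).sum(2); u0,v0=int(round(u))-r,int(round(v))-r
    w=g[v0:v0+2*r+1,u0:u0+2*r+1]; w=np.clip(np.median(w)*0.75-w,0,None)
    y,x=np.mgrid[:2*r+1,:2*r+1]; return np.array([(w*x).sum(),(w*y).sum()])/w.sum()+[u0,v0]
def blob(k,m,roi):
    u0,u1,v0,v1=roi; q=np.zeros(m.shape,np.uint8); q[v0:v1,u0:u1]=m[v0:v1,u0:u1]
    n,l,s,c=cv2.connectedComponentsWithStats(q,connectivity=8); i=1+s[1:,4].argmax()
    P=np.argwhere(l==i)[:,::-1].astype(np.float32); return P,s[i,4]
E
python3 - <<'E'
from m import *
T=[(169,107),(330,118),(148,310),(316,322)];S=[(668,303),(482,295),(653,117),(480,112)]
L=[(70,56),(70,-56),(-70,56),(-70,-56)];W=[]
for t,s in zip(T,S):
    a=dark(0,t[0]/3.6+175,t[1]/3.6+190,4);b=dark(1,(s[0]-396)/3.6+355,s[1]/3.6+85,4)
    p,e=two(cs[0],a,cs[1],b);pa,pb=onz(cs[0],a,50),onz(cs[1],b,50);W.append((pa+pb)[:2]/2)
    print(a.round(1),b.round(1),p.round(1),round(e,1),pa[:2].round(1),pb[:2].round(1))
W=np.array(W);d=(W[0]+W[1]-W[2]-W[3]);print("blue",W.mean(0),np.degrees(np.arctan2(d[1],d[0])),np.hypot(*d)/2)
for k,roi,z in((0,(385,412,200,290),95),(1,(222,245,100,190),95)):
    g=im[k].max(2);P,n=blob(k,(g<42).astype(np.uint8),roi)
    w=np.array([onz(cs[k],q,z)[:2] for q in P],np.float32);r=cv2.minAreaRect(w);v=np.linalg.svd(w-w.mean(0),full_matrices=False)[2][0]
    print("bar",n,w.mean(0),r,np.degrees(np.arctan2(v[1],v[0])))
h=[]
for k,roi in((0,(190,215,230,255)),(1,(440,460,120,145))):
    i=im[k].astype(int);P,n=blob(k,((i[...,2]>90)&(i[...,1]<60)&(i[...,0]<60)).astype(np.uint8),roi);h.append(P);print("post",n,P.min(0),P.max(0),P.mean(0))
print(two(cs[0],h[0].mean(0),cs[1],h[1].mean(0)),onz(cs[0],h[0].mean(0),95),onz(cs[1],h[1].mean(0),84))
for k,roi in((0,(350,435,195,300)),(1,(195,280,105,205))):
    i=im[k].astype(int);P,n=blob(k,((i[...,2]>100)&(i[...,2]-i[...,0]>60)).astype(np.uint8),roi)
    w=np.array([onz(cs[k],q,18)[:2] for q in P],np.float32);print("orange",n,cv2.minAreaRect(w))
E
```

```text
[221.8 218.7] [429.5 169. ] [560.5 240.1  45.1] 2.0 [560.2 240.2] [563.4 237.4]
[266.5 221.7] [376.8 164.4] [549.8 126.2  54. ] 4.4 [550.4 128.9] [547.2 124.7]
[215.8 275.9] [425.1 117.8] [419.1 254.1  43.2] 3.0 [419.5 254.1] [424.4 250.1]
[262.3 280.4] [378.2 114.8] [406.5 141.9  44.4] 2.4 [406.5 140. ] [411. 142.]
blue [485.33148614 189.67916134] -5.618066888053808 140.62704800604064
bar 480 [ 485.46057 -184.01529] ((486.5093994140625, -182.42141723632812), (21.199180603027344, 154.25506591796875), 89.7048110961914) 179.73044
bar 367 [ 495.18103 -186.11327] ((495.52447509765625, -186.54592895507812), (14.405779838562012, 161.84645080566406), 88.7870101928711) -0.4861545
post 9 [199. 242.] [202. 244.] [200.33333 243.11111]
post 17 [448. 130.] [452. 133.] [450.05884 131.23529]
(array([498.47500214, 281.5456475 ,  95.52236163]), np.float64(0.5804775674760524)) [498.56741183 281.96459859  95.        ] [490.0240169  286.18284316  84.        ]
orange 802 ((485.857421875, -187.8376007080078), (136.3756866455078, 198.76596069335938), 89.80770111083984)
orange 1409 ((480.2928466796875, -188.03622436523438), (138.79371643066406, 222.27420043945312), 89.97884368896484)
```

```bash
python3 -m jog '[[0,4,-4,0,5],[0,8,-9,0,10],[0,12,-14,0,16.6],[0,16,-19,0,16.6],[0,20,-25,0,16.6],[0,24,-31,0,16.6],[0,28,-37,0,16.6],[0,29.5,-43,0,16.6],[0,29.5,-49,0,16.6],[0,29.5,-55,0,16.6]]' && python3 -m jog '[[0,0,-6,0,0],[0,0,-12,0,0],[0,0,-18,0,0],[0,0,-24,0,0],[0,0,-27,-2,0],[0,0,-28.2,-5,0],[0,0,-28.2,-8,0],[0,0,-28.2,-8,0],[0,0,-28.2,-8,0]]'
```

```text
time: 1.45
tcp_pos: [487.8, 119.4, 303.9]
ee_rot: [3.142, 0.0, 3.14]
force: [1.4, -0.7, -0.4]
grip_width: 85.3
grip_force: 0.0
time: 2.58
tcp_pos: [488.1, -160.3, 224.8]
ee_rot: [-3.141, 0.001, 3.141]
force: [0.1, -0.2, 0.6]
grip_width: 85.5
grip_force: 0.0
```

```bash
python3 -m jog '[[0,0,-1.3,0,0],[0,0,-2.5,-1,0],[0,0,-2.5,-3,0],[0,0,-2.5,-5,0],[0,0,-2.5,-7,0],[0,0,-2.5,-8.3,0],[0,0,-2.5,-8.3,0],[0,0,-2.5,-8.3,0]]' && python3 -m jog '[[0.3,0,0,0,0],[0.6,0,0,0,0],[0.8,0,0,0,0],[1,0,0,0,0],[1,0,0,0,0],[1,0,0,0,0],[1,0,0,0,0],[1,0,0,0,0]]'
```

```text
time: 3.58
tcp_pos: [487.9, -185.8, 141.4]
ee_rot: [-3.141, 0.001, 3.14]
force: [0.5, 0.2, -0.7]
grip_width: 85.3
grip_force: 0.0
time: 4.58
tcp_pos: [487.7, -185.8, 141.3]
ee_rot: [-3.141, 0.001, 3.14]
force: [-1.0, -1.4, 6.1]
grip_width: 13.1
grip_force: 58.8
```

```bash
python3 -m jog '[[1,0,0,0.5,0],[1,0,0,1.5,0],[1,0,0,3,0],[1,0,0,5,0],[1,0,0,7,0],[1,0,0,9,0],[1,0,0,11,0],[1,0,0,12,0],[1,0,0,12,0],[1,0,0,12,0]]' && python3 -m jog '[[1,0,1,0,-1],[1,0,3,0,-2],[1,0,6,0,-3],[1,0,10,0,-4],[1,0,14.5,0,-5],[1,0,18,0,-5.6],[1,0,20,0,-5.6],[1,0,20,0,-5.6],[1,0,20,0,-5.6]]'; python3 - <<'E'
from m import *
s=ctrl.observe();print(s["tcp_pos"],s["ee_rot"])
x,y,z=s["tcp_pos"]
for k in(0,1):
    u,v=proj(cs[k],(x,y,z-54)).astype(int);print(u,v)
    cv2.imwrite(f"pics/c{k}.png",cv2.resize(np.clip(im[k][max(v-70,0):v+70,max(u-100,0):u+100]*1.5,0,255).astype(np.uint8),None,fx=4,fy=4)[:600])
E
```

```text
time: 5.82
tcp_pos: [487.0, -185.1, 260.2]
ee_rot: [3.141, -0.001, 3.141]
force: [-0.2, -0.2, -6.0]
grip_width: 12.8
grip_force: 58.7
time: 6.95
tcp_pos: [487.2, 13.8, 260.4]
ee_rot: [-3.141, -0.001, 3.042]
force: [-0.9, -0.9, -6.7]
grip_width: 13.1
grip_force: 58.8
[487.3823094   13.41552534 260.61790212] [-3.14096351e+00 -5.41797253e-04  3.04090662e+00]
312 243
324 95
```

View pics/c0.png

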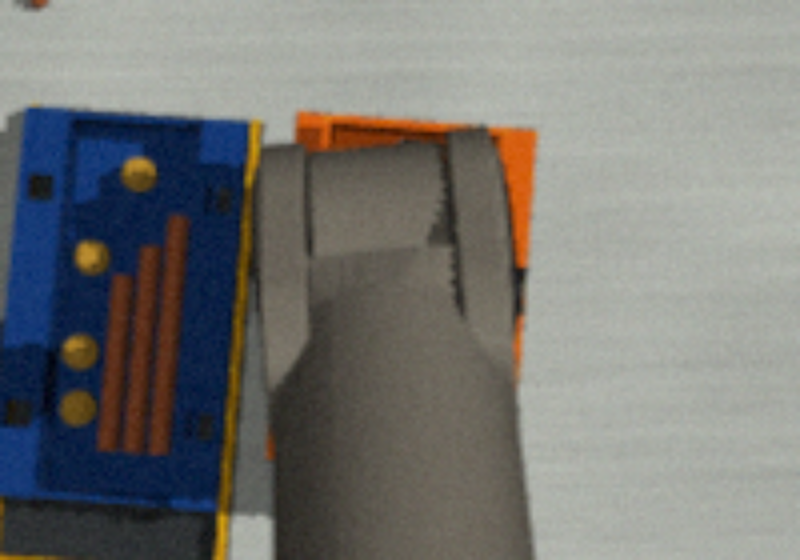

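View pics/c1.png

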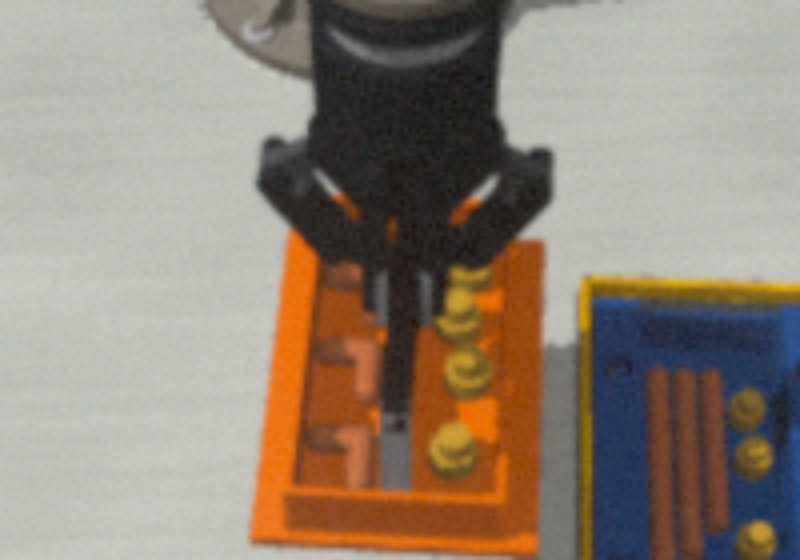

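The tray hangs level under the gripper. In the top crop its +x plate corners are at (297,112) and (537,130); in the scene crop they are at (250,540) and (535,555). Next I'll work out the tray centre relative to the TCP.

```bash
python3 - <<'E'
from m import *
from numpy import degrees,arctan2
s=ctrl.observe();x,y,z=s["tcp_pos"];yaw=s["ee_rot"][2]-np.pi
e=np.array([np.cos(yaw),np.sin(yaw)]);n=np.array([-e[1],e[0]])
def edges(k,zz):
    i=im[k].astype(int);m=((i[...,2]>70)&(i[...,2]-i[...,0]>50)&(i[...,2]>1.6*i[...,1])).astype(np.uint8)
    u,v=proj(cs[k],(x,y,z-130));roi=[int(u-55),int(u+55),max(int(v-90),0),int(v+90)]
    if k==0: roi[0]=int(u-35)
    P,c=blob(k,m,roi)
    w=np.array([onz(cs[k],q,zz)[:2] for q in P])-[x,y];a,b=w@e,w@n
    # front edge: per 8mm bin across the max along
    xs=[];
    for t in np.arange(-56,57,8):
        q=a[abs(b-t)<4]
        if len(q): xs.append((t,q.max()))
    xs=np.array(xs);f=np.polyfit(xs[:,0],xs[:,1],1)
    mid=abs(a-60)<30; print("cam",k,"front",np.median(xs[:,1]),"at0",f[1],"slopedeg",degrees(arctan2(f[0],1)),"y range",b[mid].min(),b[mid].max())
edges(0,z-141+18);edges(1,z-141+10)
# corners clicked
for k,zz,C in((0,z-123,[(286.25,201),(346.25,205.5)]),(1,z-131,[(286.5,160),(357.75,163.75)])):
    for c in C:
        w=onz(cs[k],c,zz)[:2]-[x,y];print(k,(w@e).round(1),(w@n).round(1))
E
```

```text
cam 0 front 96.30671239909547 at0 96.29825337497324 slopedeg 0.014095410655865856 y range 8.574106359573516 69.23390770233702
cam 1 front 99.12244047807695 at0 99.06233418441467 slopedeg 0.034949355357126316 y range -70.19377885805802 70.1137081159618
0 96.1 69.3
0 96.7 -70.2
1 99.4 -69.1
1 99.6 70.1
```

```bash
python3 - <<'E'
from m import *
for k,f,roi,sgn in((0,"top0",(262,282,212,305),1),(1,"scene0",(362,374,102,190),-1)):
    I=cv2.imread(f"pics/{f}.png").astype(float)
    w=np.clip(np.minimum(I[...,2],I[...,1]*1.3)-I[...,0]-45,0,None)
    w[I[...,2]<I[...,0]+40]=0
    u0,u1,v0,v1=roi;pts=[]
    for v in range(v0,v1):
        r=w[v,u0:u1]
        if r.sum()>20: pts.append((u0+(r*np.arange(u1-u0)).sum()/r.sum(),v))
    pts=np.array(pts)
    for _ in range(3):
        p=np.polyfit(pts[:,1],pts[:,0],1);res=pts[:,0]-np.polyval(p,pts[:,1]);pts=pts[abs(res)<max(.5,2*res.std())]
    A,B=[onz(cs[k],(np.polyval(p,v),v),30) for v in(v0,v1)]
    d=(A-B) if k==0 else (B-A);print(f,len(pts),res.std(),A,B,np.degrees(np.arctan2(d[1],d[0])))
    # outer blue/bench edge on latch side
E
```

```text
top0 93 0.08928663182820502 [576.44633135 109.57694058  30.        ] [345.44843082 130.7415303   30.        ] -5.23496278580933
scene0 88 0.07987405193621316 [354.18320817 129.18335604  30.        ] [599.28391847 107.40008677  30.        ] -5.078805251307104
```

```bash
python3 -m jog '[[1,0,1,0,0.6],[1,0,3,0,0.6],[1,0,6,0,0.6],[1,0,9.5,0,0.6],[1,0,13,0,0.6],[1,0,15.5,0,0.6],[1,0,17,0,0.6],[1,0,17.6,0,0.6],[1,0,17.6,0,0.6],[1,0,17.6,0,0.6]]' && python3 -m jog '[[1,0,0,-1,0],[1,0,0,-2.5,0],[1,0,0,-4,0],[1,0,0,-5,0],[1,0,0,-5.7,0],[1,0,0,-6.2,0],[1,0,0,-6.4,0],[1,0,0,-6.4,0],[1,0,0,-6.4,0]]'; python3 - <<'E'
from m import *
s=ctrl.observe();print(s["tcp_pos"],s["ee_rot"],s["force"],s["torque"])
x,y,z=s["tcp_pos"]
o=[]
for k in(0,1):
    u,v=proj(cs[k],(x,y,60)).astype(int);print(u,v)
    o.append(cv2.resize(np.clip(im[k][v-65:v+65,u-50:u+50]*1.6,0,255).astype(np.uint8),None,fx=4,fy=4,interpolation=cv2.INTER_CUBIC))
cv2.imwrite("pics/d.png",np.hstack(o))
E
```

```text
time: 8.5
tcp_pos: [487.7, 189.4, 260.9]
ee_rot: [-3.141, -0.0, 3.051]
force: [-0.2, -0.6, -7.2]
grip_width: 12.8
grip_force: 58.8
time: 9.62
tcp_pos: [487.8, 190.7, 197.2]
ee_rot: [3.141, 0.001, 3.053]
force: [-0.1, -0.1, -6.4]
grip_width: 12.8
grip_force: 58.8
[487.71234298 190.70262964 197.22188267] [3.14117721e+00 4.95593371e-04 3.05323923e+00] [-0.63221701  0.22222831 -6.05825106] [ 0.01324338 -0.01488622 -0.00944708]
240 247
404 138
```

View pics/d.png

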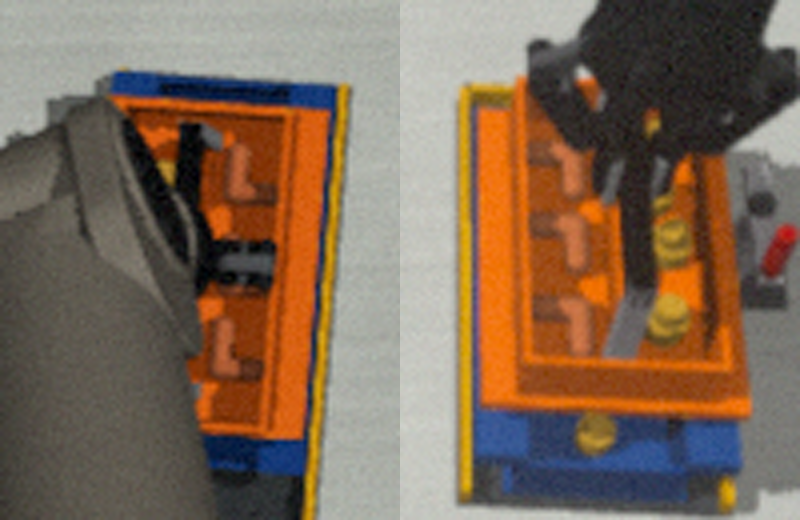

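Top view: the orange tray is parallel to the yellow rail, with its +x end a little close to the blue end (rows 82/105 against 437/470). I'll shift about 1 mm towards -x and feel downwards.

```bash
python3 -m jog '[[1,-0.1,0,-0.1,0],[1,-0.1,0,-0.2,0],[1,-0.1,0,-0.3,0],[1,-0.1,0,-0.4,0],[1,-0.1,0,-0.5,0],[1,-0.1,0,-0.6,0],[1,-0.1,0,-0.6,0]]'; python3 -m jog '[[1,0,0,-0.05,0],[1,0,0,-0.1,0],[1,0,0,-0.15,0],[1,0,0,-0.15,0]]'
```

```text
time: 10.6
tcp_pos: [486.5, 190.6, 190.8]
ee_rot: [-3.142, -0.0, 3.053]
force: [0.3, -0.0, -6.4]
grip_width: 12.9
grip_force: 58.8
time: 11.1
tcp_pos: [486.5, 190.6, 189.4]
ee_rot: [-3.142, -0.0, 3.053]
force: [0.2, 0.1, -6.8]
grip_width: 13.2
grip_force: 58.8
```

```bash
python3 -m jog '[[1,0,0,-0.05,0],[1,0,0,-0.1,0],[1,0,0,-0.15,0],[1,0,0,-0.2,0],[1,0,0,-0.2,0]]'; python3 -c "
from station import ctrl
s=ctrl.observe();print(s['force'],s['torque'],s['tcp_pos'])"
```

```text
time: 11.72
tcp_pos: [486.5, 190.6, 187.4]
ee_rot: [-3.142, -0.0, 3.053]
force: [0.9, -0.7, -7.0]
grip_width: 13.1
grip_force: 58.8
[ 0.85066897 -0.74704427 -7.02324435] [-0.03280242 -0.03479616 -0.00513971] [486.52483583 190.62483084 187.36144126]
```

```bash
python3 -m jog '[[1,0,0,-0.05,0],[1,0,0,-0.1,0],[1,0,0,-0.15,0],[1,0,0,-0.2,0],[1,0,0,-0.2,0]]'; python3 -m jog '[[1,0,0,-0.05,0],[1,0,0,-0.1,0],[1,0,0,-0.15,0],[1,0,0,-0.2,0],[1,0,0,-0.25,0],[1,0,0,-0.25,0]]'; python3 -c "
from station import ctrl
s=ctrl.observe();print(s['force'],s['torque'],s['tcp_pos'])"
```

```text
time: 12.35
tcp_pos: [486.5, 190.6, 185.4]
ee_rot: [3.142, -0.0, 3.053]
force: [0.0, -0.3, -6.9]
grip_width: 12.6
grip_force: 58.8
time: 13.1
tcp_pos: [486.5, 190.7, 182.9]
ee_rot: [-3.142, -0.0, 3.053]
force: [-0.4, -0.7, -6.7]
grip_width: 12.9
grip_force: 58.8
[-0.43069139 -0.73856411 -6.72430089] [ 0.05907155 -0.02263562  0.06013404] [486.53258496 190.65163256 182.87879873]
```

```bash
python3 -m jog '[[1,0,0,-0.05,0],[1,0,0,-0.1,0],[1,0,0,-0.15,0],[1,0,0,-0.15,0],[1,0,0,-0.15,0]]'; python3 -m jog '[[1,0,0,-0.05,0],[1,0,0,-0.05,0],[1,0,0,-0.05,0]]'; python3 -c "
from station import ctrl
s=ctrl.observe();print(s['force'],s['torque'],s['tcp_pos'])"
```

```text
time: 13.72
tcp_pos: [486.5, 190.6, 181.4]
ee_rot: [3.142, -0.0, 3.053]
force: [0.1, 0.0, -7.3]
grip_width: 13.5
grip_force: 58.8
time: 14.1
tcp_pos: [486.6, 190.6, 181.3]
ee_rot: [3.141, 0.0, 3.053]
force: [-3.7, -1.2, 1.4]
grip_width: 13.1
grip_force: 60.1
[-3.6617263  -1.23698181  1.36438217] [-0.30722709  0.65051564 -0.00839758] [486.56377856 190.62904635 181.31147736]
```

It touches down at exactly the home height (181.3), so all four lugs are in. Releasing and rising.

```bash
python3 -m jog '[[0.8,0,0,0,0],[0.6,0,0,0,0],[0.4,0,0,0,0],[0.2,0,0,0,0],[0,0,0,0,0],[0,0,0,0,0],[0,0,0,0,0],[0,0,0,0,0]]' && python3 -m jog '[[0,0,0,1,0],[0,0,0,3,0],[0,0,0,6,0],[0,0,0,10,0],[0,0,0,14,0],[0,0,0,16,0],[0,-3,-6,16,0],[0,-6,-12,16,0],[0,-6,-15,16,0],[0,-6,-15,16,0]]'; python3 - <<'E'
from m import *
s=ctrl.observe();print(s["tcp_pos"],s["ee_rot"],s["grip_width"])
o=[]
for k in(0,1):
    u,v=proj(cs[k],(487,200,60)).astype(int);print(u,v)
    o.append(cv2.resize(np.clip(im[k][v-65:v+65,u-50:u+50]*1.6,0,255).astype(np.uint8),None,fx=4,fy=4,interpolation=cv2.INTER_CUBIC))
cv2.imwrite("pics/e.png",np.hstack(o))
E
```

```text
time: 15.1
tcp_pos: [486.6, 190.6, 180.9]
ee_rot: [3.142, -0.0, 3.053]
force: [0.9, 0.7, 0.9]
grip_width: 85.8
grip_force: 0.0
time: 16.35
tcp_pos: [426.0, 37.7, 341.7]
ee_rot: [3.141, 0.001, 3.048]
force: [0.7, -0.2, 0.1]
grip_width: 85.3
grip_force: 0.0
[426.70080261  40.90595541 341.56239718] [3.14059045e+00 9.86232420e-04 3.05276085e+00] 85.18048988467028
237 247
408 137
```

View pics/e.png

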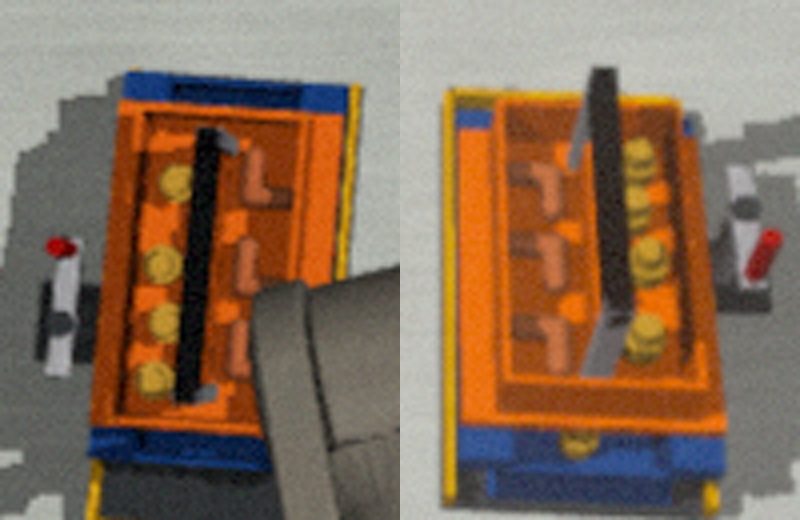

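The tray sits level in the blue tray, parallel to the rails, with the handle upright. The latch is still open, with the post top at crop (60,246) and the pivot at (62,322). I'll locate both for the push.

```bash
python3 - <<'E'
from m import *
u0,v0=187,182;s0,t0=358,72
top=(60/4+u0,246/4+v0);piv=(62/4+u0,322/4+v0)
stop=((770-400)/4+s0,238/4+t0);sbot=((757-400)/4+s0,274/4+t0);spiv=((746-400)/4+s0,207/4+t0)
print("post top",onz(cs[0],top,100),onz(cs[1],stop,102),two(cs[0],top,cs[1],stop))
print("post bot",onz(cs[1],sbot,66))
print("piv",onz(cs[0],piv,68),onz(cs[1],spiv,68),two(cs[0],piv,cs[1],spiv))
E
python3 -c "
from station import ctrl;print(ctrl.observe()['q'])"
```

```text
post top [497.33435695 276.77070161 100.        ] [503.92992912 279.26099918 102.        ] (array([498.11978529, 280.33738607,  94.21827098]), np.float64(4.340030337750532))
post bot [501.60136137 282.95925155  66.        ]
piv [452.77005664 282.81043289  68.        ] [457.13626857 284.55243254  68.        ] (array([453.09439531, 285.37054427,  62.77343585]), np.float64(2.604895354463494))
[-0.56368754  0.00752423  0.32603396  2.08007774 -0.00299094  1.05384459
  1.24798035]
```

```bash
python3 -m jog '[[1,1,3,0,0],[1,3,8,0,0],[1,5,13,-1,0],[1,7,18,-4,0],[1,7,21.5,-7,0],[1,7,21.5,-9.5,0],[1,7,21.5,-9.5,0],[1,7,21.5,-9.5,0],[1,7,21.5,-9.5,0]]'
```

```text
time: 17.68
tcp_pos: [497.2, 255.7, 247.3]
ee_rot: [3.14, 0.002, 3.053]
force: [0.5, -0.1, 0.3]
grip_width: 0.1
grip_force: 0.0
```

```bash
python3 -m jog '[[1,0,0,-2,0],[1,0,0,-4,0],[1,0,0,-6,0],[1,0,0,-7.3,0],[1,0,0,-8.1,0],[1,0,0,-8.1,0],[1,0,0,-8.1,0]]'; python3 -m jog '[[1,0,0.3,0,0],[1,0,0.6,0,0],[1,0,0.9,0,0],[1,0,1.2,0,0],[1,0,1.2,0,0]]';  python3 - <<'E'
from m import *
s=ctrl.observe();print(s["tcp_pos"],s["force"])
o=[]
for k in(0,1):
    u,v=proj(cs[k],(487,270,80)).astype(int);print(u,v)
    o.append(cv2.resize(np.clip(im[k][v-50:v+50,u-40:u+40]*1.6,0,255).astype(np.uint8),None,fx=5,fy=5,interpolation=cv2.INTER_CUBIC))
cv2.imwrite("pics/f.png",np.hstack(o))
E
```

```text
time: 18.55
tcp_pos: [496.9, 255.8, 165.5]
ee_rot: [3.141, 0.001, 3.053]
force: [0.0, -0.2, 0.9]
grip_width: 0.1
grip_force: 0.0
time: 19.18
tcp_pos: [496.7, 267.8, 165.0]
ee_rot: [3.141, 0.0, 3.053]
force: [-0.2, -1.5, 0.1]
grip_width: 0.0
grip_force: 0.7
[496.54648423 267.81776364 164.96501234] [ 0.18083068 -2.0122244   0.48966222]
206 248
441 131
```

View pics/f.png

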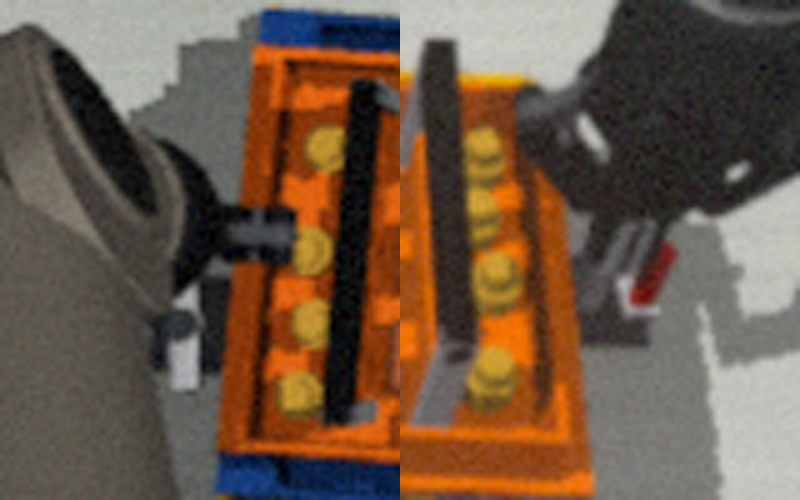

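The picture shows the closed fingers against the red post (scene crop 650,280) with about 2 N, clear of the tray. I'll push along the arc.

```bash
python3 -m jog '[[1,0.3,0.5,0,0],[1,0.6,0.9,0,0],[1,0.7,1.5,0,0],[1,0.7,2.2,0,0],[1,0.6,2.8,0,0],[1,0.4,3.4,0,0],[1,0.1,4,0,0],[1,-0.2,4.6,0,0],[1,-0.2,4.6,0,0]]'; python3 - <<'E'
from m import *
s=ctrl.observe();print(s["tcp_pos"],s["force"])
o=[]
for k in(0,1):
    u,v=proj(cs[k],(470,290,80)).astype(int);print(u,v)
    o.append(cv2.resize(np.clip(im[k][v-50:v+50,u-40:u+40]*1.6,0,255).astype(np.uint8),None,fx=5,fy=5,interpolation=cv2.INTER_CUBIC))
cv2.imwrite("pics/g.png",np.hstack(o))
E
```

```text
time: 20.4
tcp_pos: [494.2, 315.2, 165.1]
ee_rot: [3.14, 0.0, 3.055]
force: [-0.4, 0.5, 0.0]
grip_width: -0.3
grip_force: 0.0
[494.33653261 314.46710602 165.07161978] [ 0.15359199 -0.18063366  0.30673374]
198 255
449 124
```

View pics/g.png

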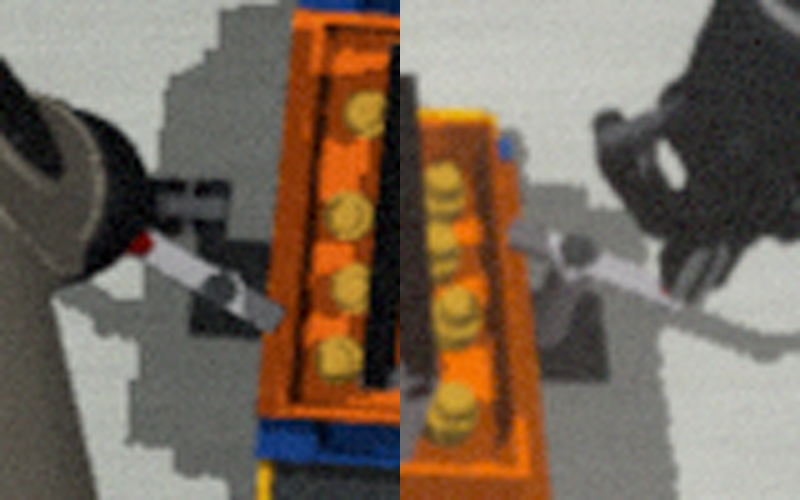

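The latch is swung about 55–60° (post at top crop 142,242), with the nose moving over the lip. Continuing to the stop.

```bash
python3 -m jog '[[1,-0.2,0.3,0,0],[1,-0.5,0.6,0,0],[1,-0.8,0.9,0,0],[1,-1,1.1,0,0],[1,-1.2,1.1,0,0],[1,-1.3,1.1,0,0],[1,-1.3,1.1,0,0]]'; python3 -m jog '[[1,-0.1,0,0,0],[1,-0.2,0,0,0],[1,-0.2,0,0,0]]'; python3 -m jog '[[1,-0.1,0,0,0],[1,-0.2,0,0,0],[1,-0.2,0,0,0]]'
```

```text
time: 21.38
tcp_pos: [481.6, 325.1, 165.1]
ee_rot: [3.141, 0.0, 3.053]
force: [1.0, 1.3, 0.7]
grip_width: -0.0
grip_force: 0.8
time: 21.75
tcp_pos: [479.5, 324.6, 165.0]
ee_rot: [3.142, 0.0, 3.053]
force: [2.0, 1.4, 0.4]
grip_width: -0.3
grip_force: 1.0
time: 22.12
tcp_pos: [478.3, 324.6, 165.1]
ee_rot: [3.141, 0.002, 3.053]
force: [4.8, 1.1, -0.9]
grip_width: 0.0
grip_force: 2.4
```

```bash
python3 -m jog '[[1,-0.1,0,0,0],[1,-0.1,0,0,0],[1,-0.1,0,0,0]]';python3 -m jog '[[1,-0.1,0,0,0],[1,-0.1,0,0,0],[1,-0.1,0,0,0]]'
```

```text
time: 22.5
tcp_pos: [478.1, 324.5, 165.2]
ee_rot: [3.14, 0.003, 3.052]
force: [8.1, 1.0, -2.0]
grip_width: -0.3
grip_force: 3.5
time: 22.88
tcp_pos: [477.9, 324.5, 165.3]
ee_rot: [3.14, 0.005, 3.052]
force: [9.2, 2.6, -2.7]
grip_width: 0.2
grip_force: 4.6
```

At the stop: the force builds and the TCP no longer moves, right where 1.5 rad was predicted. I'll back off, rise and check.

```bash
python3 -m jog '[[1,0.5,0,0,0],[1,1.5,0,0,0],[1,3,0,0,0],[1,3,0,3,0],[1,3,0,8,0],[1,3,0,14,0],[1,0,6,18,0],[1,-3,12,18,0],[1,-5,16,18,0],[1,-5,16,18,0]]'; python3 - <<'E'
from m import *
s=ctrl.observe();print(s["tcp_pos"],s["force"])
o=[]
for k in(0,1):
    u,v=proj(cs[k],(470,240,60)).astype(int);print(u,v)
    o.append(cv2.resize(np.clip(im[k][v-65:v+65,u-50:u+50]*1.6,0,255).astype(np.uint8),None,fx=4,fy=4,interpolation=cv2.INTER_CUBIC))
cv2.imwrite("pics/i.png",np.hstack(o))
E
```

```text
time: 24.12
tcp_pos: [421.1, 490.4, 344.5]
ee_rot: [3.14, -0.003, 3.063]
force: [0.2, -1.4, -0.3]
grip_width: 0.3
grip_force: 0.0
[425.58888299 484.90103653 344.44163665] [ 0.75830642 -1.00558589  0.36064407]
220 255
424 131
```

View pics/i.png

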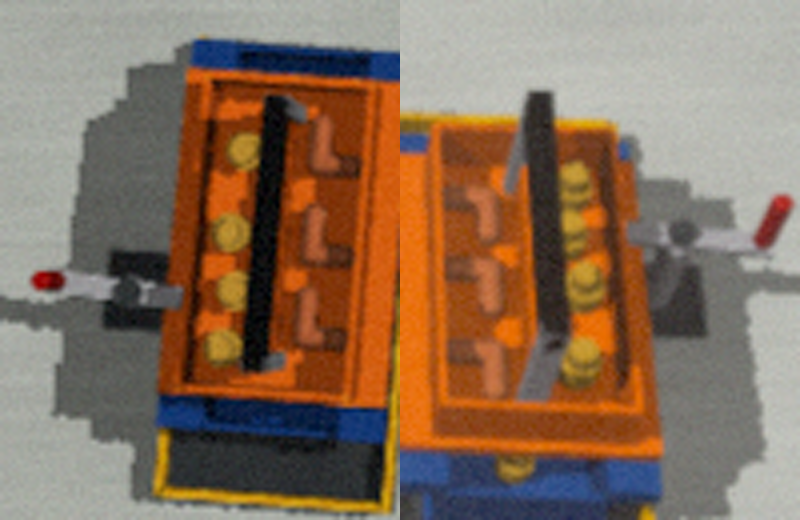

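The latch is fully over: the nose is on the orange lip (182,297), the post points away from the trays (45,280), and the tray is level. Handing in.

```bash
python3 -m jog '[[0.5,0,0,0,0],[0.5,0,0,0,0],[0.5,0,0,0,0],[0.5,0,0,0,0]]'; python3 -c "
from station import ctrl;print(ctrl.job_done())"
```

```text
time: 24.72
tcp_pos: [425.8, 484.3, 345.0]
ee_rot: [3.142, 0.0, 3.053]
force: [-0.5, 0.1, -0.5]
grip_width: 42.6
grip_force: 0.0
the job is handed in; nothing more can be done
None
```

The orange tray sits fully home on the blue tray, the latch is turned to its stop over the lip, and I handed the job in at about 25 s with the arm clear; no verdict came back.

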